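# Unlock the medicine box and hold the key turned

## Task

Unlock the medicine box: take the key with the flat, bar-shaped bow out of the wooden key stand, put it into the lock on top of the box and, wiggling it a little to the left and right past the sticky wafers, push it fully home. Then turn it a quarter turn clockwise (seen from above) up to its stop and finish still holding the key turned, since the sprung lock turns back if it is let go. Leave the round key in the stand, and leave the tumbler, lemon and salt shaker where they are.

Things in the scene. Friction and masses are not known exactly. Their poses are not given: they have to be found in the camera images.
- flat_key_centre (a point): Centre of the flat key's black bow, a bar 10 mm thick (x), 30 mm wide (y), 40 mm tall (z, up along the key); grip it across the 10 mm. The key stands upright in one slot of the stand (which one varies), 20 mm deep, and lifts straight out; about 45 g. It is the same after half a turn about z.
- flat_key_tip (a point): Middle of the square-cut tip of the flat key, 50.5 mm below the bow's centre; same axes. From the tip up: a flat steel bit 4 mm thick (x), 20 mm wide (y), 16 mm tall; then a round shank 4.8 mm in diameter and 14.5 mm long up to the bow.
- round_key_centre (a point): Centre of the bow of the other key, a round black knob 28 mm in diameter and 40 mm tall, standing in the other slot of the stand 72 mm away. It is not for this lock; leave it.
- key_stand: Pale wooden block, 56 mm (x) by 130 mm (y) and 26 mm tall, origin at the centre of its underside, fixed to the worktop; two slots 20 mm deep at y = -36 and +36 mm, long side along y. A key's bow stands 10.5 mm clear above the block's top.
- medicine_box: Grey steel box, 150 mm (x) by 210 mm (y), lid top 90 mm above the worktop, fixed to it; origin at the centre of its underside, -x is its front with a brass bolt that draws in as the lock is turned.
- lock_mouth (a point): Centre of the keyway's mouth, on top of a square steel plate 38 mm wide, 5 mm above the lid (95 mm above the worktop), 30 mm in front (-x) of the box's centre. Axes as the box. The keyway goes straight down 5 mm: a bow-tie opening 22 mm long along y, 6.4 mm wide in the middle, 1.2 mm wider each side at the top; the bit (width along y) can rock 0.5 rad to either side in it.
- upper_wafer (a point): Centre of the top of the upper wafer inside the lock, 7.5 mm below the mouth; axes as the box. A disc 3 mm thick with a slot 6 by 22 mm, on a vertical axis with sticky friction (0.05 N m). Its slot hangs 0.30 to 0.42 rad counter-clockwise of y (seen from above). The bit stops on it until turned to within 0.1 rad of the slot and pressed lightly (5 to 10 N); then it turns along with the key.
- lower_wafer (a point): Centre of the top of the lower wafer, 12.5 mm below the mouth; axes as the box. Like the upper one, but its slot hangs 0.30 to 0.42 rad clockwise of y (seen from above).
- lock_bottom (a point): Bottom of the lock, 23.5 mm below the mouth, where the key's tip rests when it is fully home (the bow's centre is then 27 mm above the mouth). Only with the tip 21 mm or more below the mouth is the bit clear under the keyway, so that it can turn further than 0.5 rad. Axes as the box.
- plug (a joint): Turning of the plug, whose slot (6 by 22 mm, along y at 0, top 17.5 mm below the mouth) takes the bit after the wafers: 0 at rest, growing clockwise seen from above, stop at 1.5 rad. The key has about 0.1 rad of play in it. A return spring pulls it back to 0 (0.05 N m at 0, 0.14 N m at the stop); turning the key with both wafers takes about 0.25 N m at the end.
- tumbler_centre (a point): Clear glass tumbler, 69 mm in diameter, 99 mm tall, this point half-way up; leave it.
- lemon_centre (a point): Lemon, 77 by 62 by 56 mm, this point at its centre; leave it.
- salt_centre (a point): Salt shaker, 44 mm in diameter, 90 mm tall, this point half-way up; leave it.
There are look-alikes about, which are no part of the job. Of the things shaped like the part that bears flat_key_centre, the black one is meant.

How it is judged (in metres and radians):
On the way, in this order (a step that is already met when the one before it is completed fails the run):
1. the flat key is lifted out of the stand (height (world z) of flat_key_tip above 0.03 m and contact force between the fingers and flat_key above 1 N), for 0.1 s.
2. the key is fully home in the lock (tip at least 21 mm below the mouth), the plug not yet turned (below 0.6 rad) (z of flat_key_tip in the frame of lock_mouth below -0.021 m and horizontal distance between flat_key_tip and lock_mouth below 0.005 m and value of joint plug below 0.6 rad), for 0.05 s.
3. the plug is turned a quarter (more than 1.25 rad) with the key home (z of flat_key_tip in the frame of lock_mouth below -0.021 m and horizontal distance between flat_key_tip and lock_mouth below 0.005 m and value of joint plug above 1.25 rad), for 0.2 s.
At the end, for the whole second after the job is handed in: The fingers still hold the flat key (more than 1 N), its tip at least 21 mm below the lock's mouth and within 5 mm of its axis, and the plug is turned more than 1.25 rad (stop at 1.5); the round key is within 20 mm, the tumbler, lemon and salt shaker within 40 mm of where they were (all of step 3 and contact force between the fingers and flat_key above 1 N and not (distance of round_key_centre from where it was at the start of the episode above 0.02 m) and not (distance of tumbler_centre from where it was at the start of the episode above 0.04 m) and not (distance of lemon_centre from where it was at the start of the episode above 0.04 m) and not (distance of salt_centre from where it was at the start of the episode above 0.04 m)); the arm keeps its last pose, push and grip.
It fails at once if the round key is moved more than 20 mm (distance of round_key_centre from where it was at the start of the episode above 0.02 m).
It fails at once if the tumbler is moved more than 40 mm (distance of tumbler_centre from where it was at the start of the episode above 0.04 m).
It fails at once if the lemon is moved more than 40 mm (distance of lemon_centre from where it was at the start of the episode above 0.04 m).
It fails at once if the salt shaker is moved more than 40 mm (distance of salt_centre from where it was at the start of the episode above 0.04 m).
It also fails if it takes over 61 s, if anything falls off the work surface, if the arm or the gripper's body presses on something with over 40 N, if the wrist force passes 120 N, or if a joint passes its speed limit or range.

## Robot

A 6-joint arm with a two-finger parallel gripper is mounted at the origin on a cart in front of the work surface, level with it; the furniture and walls round the work are solid. World frame = base frame: x ahead of the robot, y to its left, z up, the work surface at z = 0. Lengths are in m, angles in degrees, forces in N, time in s.
With the tool pointing down it reaches from about 0.275 to 0.825 m from the base axis. Payload 4.9 kg.
Tool frame: the origin (TCP) lies between the finger pads; the fingertips stand 11 mm ahead of it and the grasp point (between the pads) lies 8 mm behind it (manip.tcp_to_tips is the distance from the TCP to the fingertips, in m); z points along the fingers, y is the line along which they close (so a half turn about z gives the same grasp; the last joint's range is limited). The gripper opens to 85 mm and grips with 20 to 120 N. Pads are 22 mm wide; open, the fingers measure 114 mm over their backs; the gripper's body (76 mm by 85 mm) begins 54 mm behind the grasp point. The pads swing forward as they close: fully open they stand 13 mm farther back than shut.
Start: joints at [-7.689, 18.69, -11.035, 60.275, 0, 82.311], TCP at [0.55, 0, 0.242] pointing down, gripper open.
Joint ranges: [-152.03, 152.03], [-55.5, 102.48], [-74.3, 77.21], [-110.64, 120.58], [-84.22, 78.4], [-180, 180]. Speed limits (degrees/s): [147.25, 147.25, 180, 180, 180, 180].

## Interface

Orientations are given as a 3x3 rotation matrix whose columns are the frame's x, y, z axes.
In Python, from rig import telemetry, viewer, workorder, manip gives the robot as it stands.
- The arm moves only by the tool play_rows, never from a script. Its argument "steps" is a list that holds one entry, the list of rows, each a list of 5 numbers: the finger opening in mm, from 0 to 85.4, then the shift along the tool's x, y, z normalised to -1 to 1, where 1 is 0.4 m, then the turn about the tool's z normalised to -1 to 1, where 1 is 2 pi rad. In form: [[[claw, x, y, z, yaw], ...]]. A call has 1 to 5 rows; each row is the pose to reach, as a shift and turn from the pose commanded when the call began, along the tool's axes at that moment, turning the shorter way round; what a row does not reach only later rows make up. A row lasts 1/10 s, in which the tool goes at most 50 mm and 8.59 degrees, less where a joint would pass 70% of its speed; a pose out of reach is approached as far as the arm can. A call with a number of a shift or a turn outside -1 to 1 is refused whole. A call with a gripper value outside its range is refused whole. The fingers move at their own pace and stop on an object; the grip force is fixed at half the most. Time passes only in rows, so rows that repeat a pose let the fingers close. It gives the time, the measured TCP pose, the force, the opening and the grip force at its end, in the units of the state.
- telemetry.get_obs(): the state, without advancing time (a new reading comes with each control period).
- viewer.capture(name): name is "scene" or "side" or "wrist"; returns a dict with "color" (420x560x3 uint8, red, green, blue), "fx", "fy", "cx", "cy" (pixels), "dist_coeffs" ([k1, k2, p1, p2, k3] as OpenCV has them; the pictures are not rectified), "rvec" (rotation vector, rad) and "tvec" (3), from world to camera coordinates, as OpenCV has them. Camera axes: x right, y down, z forward; pixel columns grow to the right and rows downward; lengths in m; the calibration is good to about 2 mm. A picture is of the moment at which its call begins. There is no depth.
- workorder.job_done(): hands the job in; it is judged then, once.
The state is a dict: "time_s": time; "joint_positions": joint angles; "dq": joint speeds; "joint_torque": joint torques, N m; "ee_pos": TCP position; "ee_rot": TCP orientation; "wrist_force": force on the tool from outside, world axes, zero at the start; "wrist_torque": the same for the moment, N m; "opening": finger opening in m; "finger_force": force on a finger pad.
Only numpy, scipy, OpenCV 4.12 (cv2) and the standard library are available. Lean on these libraries where they do the work, as an engineer would, in place of code of your own. Each camera call takes 0.05 s, during which the arm holds its last target. There are 200 camera calls.

## Working session

There is one attempt and no reset: what is moved stays moved. The work goes in short steps, Python scripts to look and compute and a tool call to move; the robot and the scene stay as the last step left them, time stands still between calls to the robot, and variables do not carry over. Pictures are saved under pics/ and viewed, at most 11 in all, crops included, and the job is handed in when it is done.

Besides the shell and the picture viewer there is one more tool, called as name(argument=value, ...) on one line, values as JSON. play_rows: Moves the arm, as the interface text tells. Its arguments: {"type":"object","properties":{"steps":{"type":"array","items":{"type":"array","items":{"type":"array","items":{"type":"number"}}}}},"required":["steps"]}

```bash
mkdir -p pics; cat > h.py <<'E'
import numpy as np, cv2, pickle
from rig import telemetry, viewer, workorder, manip
def cap(n):
    d=viewer.capture(n); d['K']=np.array([[d['fx'],0,d['cx']],[0,d['fy'],d['cy']],[0,0,1.]]); d['D']=np.array(d['dist_coeffs'],float)
    d['R']=cv2.Rodrigues(np.array(d['rvec'],float))[0]; d['t']=np.array(d['tvec'],float).ravel(); return d
def ray(d,p):
    u=cv2.undistortPoints(np.array(p,float).reshape(-1,1,2),d['K'],d['D']).reshape(-1,2)
    v=np.c_[u,np.ones(len(u))]@d['R']; return -d['R'].T@d['t'],v
def onz(d,p,z):
    c,v=ray(d,p); return c+v*((z-c[2])/v[:,2])[:,None]
def proj(d,P):
    return cv2.projectPoints(np.array(P,float).reshape(-1,1,3),np.array(d['rvec'],float),d['t'],d['K'],d['D'])[0].reshape(-1,2)
def st():
    o=telemetry.get_obs(); print({k:np.round(o[k],4).tolist() for k in ['time_s','joint_positions','ee_pos','wrist_force','wrist_torque','opening','finger_force']}); print(np.round(o['ee_rot'],3).tolist()); return o
E
python3 - <<'E'
from h import *
st()
for n in ['scene','side','wrist']:
    d=cap(n); pickle.dump(d,open(f'{n}0.pkl','wb')); cv2.imwrite(f'pics/{n}0.png',d['color'][:,:,::-1]); print(n,-d['R'].T@d['t'])
E
```

```text
{'time_s': 0.0, 'joint_positions': [-7.69, 18.7337, -11.0913, 60.2747, 0.0008, 82.3104], 'ee_pos': [0.5494, 0.0001, 0.2415], 'wrist_force': [-0.2358, 0.0806, 0.0425], 'wrist_torque': [0.0039, -0.0165, 0.0046], 'opening': 0.0852, 'finger_force': 0.0}
[[0.0, 1.0, -0.002], [1.0, -0.0, 0.0], [0.0, -0.002, -1.0]]
scene [-0.36566894 -0.52346959  0.5806301 ]
side [ 0.4731738  -0.7519373   0.84809145]
wrist [0.55004834 0.07734782 0.37322823]
```

View pics/scene0.png

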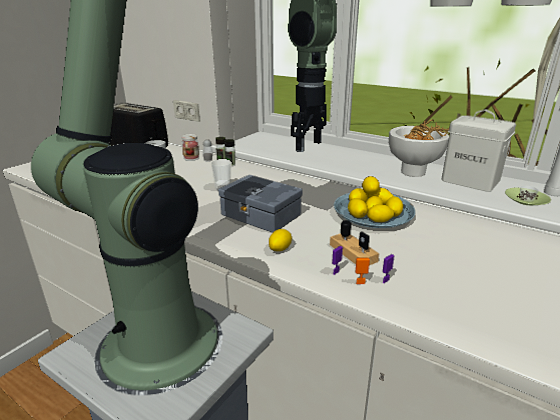

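View pics/side0.png

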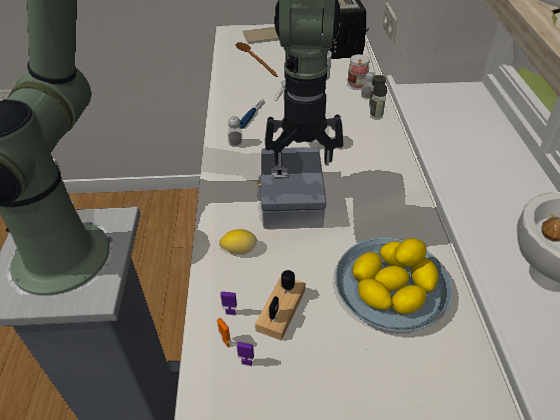

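View pics/wrist0.png

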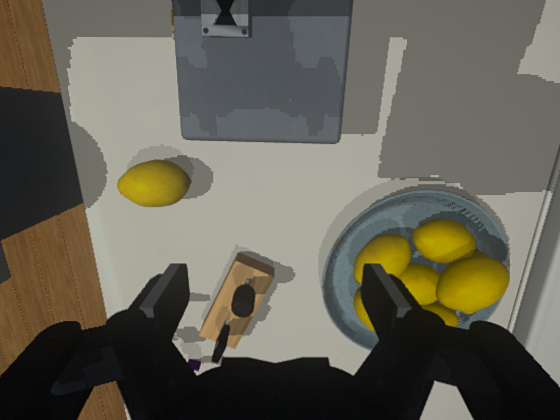

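The scene camera shows the box at about (260,200) and the stand at (353,247), with the flat key in the near slot at (364,241). In the side view the flat key is at (273,308) and the round one at (288,280). In the wrist view the keyway is at (227,10), the stand at (238,298) and the flat bow at (222,340).

```bash
python3 - <<'E'
from h import *
w=pickle.load(open('wrist0.pkl','rb'));s=pickle.load(open('side0.pkl','rb'))
f=lambda d,x,y,a,b,k:cv2.resize(d['color'][y:y+b,x:x+a,::-1],None,fx=k,fy=k,interpolation=cv2.INTER_NEAREST)
A=f(w,190,240,100,140,4);B=f(s,245,260,70,90,5);C=f(w,190,0,80,45,5)
im=np.zeros((600,800,3),np.uint8);im[:560,:400]=A;im[:450,400:750]=B;im[450:600,400:800]=C[:150]
cv2.imwrite('pics/m.png',im)
# wood mask
for d in(w,s):
    h=cv2.cvtColor(d['color'],cv2.COLOR_RGB2HSV);m=cv2.inRange(h,(8,70,60),(20,180,255))
    m2=np.zeros_like(m)
    m2[240:370,190:310]=m[240:370,190:310]
    c=max(cv2.findContours(m2,0,2)[0],key=cv2.contourArea);r=cv2.approxPolyDP(cv2.convexHull(c),3,True).reshape(-1,2)
    print(r.tolist());print(np.round(onz(d,r,.026),4).tolist())
E
```

```text
[[240, 253], [272, 267], [273, 277], [233, 348], [199, 333]]
[[0.505, -0.093, 0.026], [0.5461, -0.1131, 0.026], [0.5474, -0.1278, 0.026], [0.4898, -0.2431, 0.026], [0.443, -0.2171, 0.026]]
[[281, 276], [304, 283], [304, 291], [279, 339], [257, 331], [255, 323]]
[[0.4989, -0.1079, 0.026], [0.546, -0.1294, 0.026], [0.5442, -0.1498, 0.026], [0.4871, -0.2579, 0.026], [0.4457, -0.238, 0.026], [0.4421, -0.2199, 0.026]]
```

View pics/m.png

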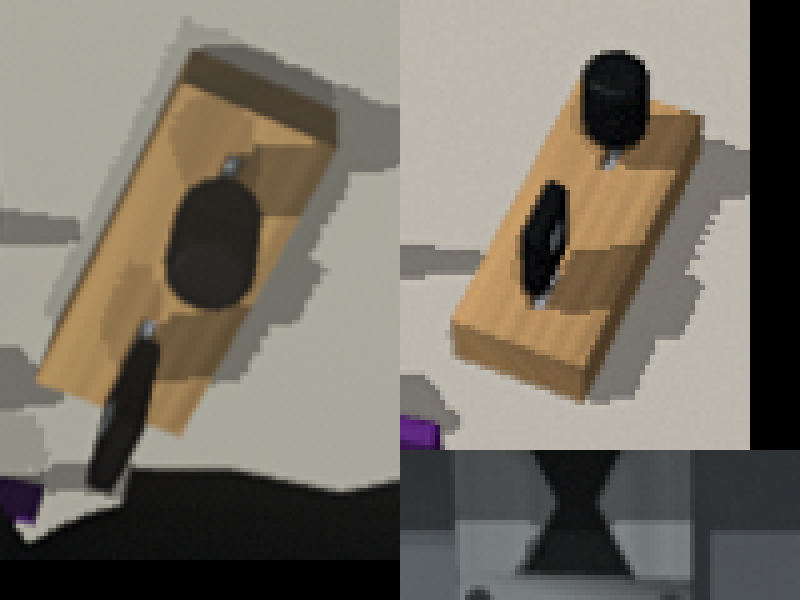

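The montage shows the stand's top face with clear corners, the flat bow near the slot at the stand's near end, and the keyway's bow-tie with its waist at wrist pixel (225.6,10).

```bash
python3 - <<'E'
from h import *
w=pickle.load(open('wrist0.pkl','rb'));s=pickle.load(open('side0.pkl','rb'))
print('cam R',np.round(w['R'],3).tolist())
W=onz(w,[[235.5,261],[273.5,276.5],[235.5,348.5],[199.3,334.8]],.026)
S=onz(s,[[256,324],[282,334],[305.6,283.4]],.026)
print(W.round(4).tolist());print(S.round(4).tolist())
loc=np.array([[-28,65],[28,65],[28,-65],[-28,-65]])/1e3
def fit(L,P):
    a=L-L.mean(0);b=P-P.mean(0);th=np.arctan2((a[:,0]*b[:,1]-a[:,1]*b[:,0]).sum(),(a*b).sum())
    R=np.array([[np.cos(th),-np.sin(th)],[np.sin(th),np.cos(th)]]);t=P.mean(0)-R@L.mean(0);print('yaw',np.degrees(th),'c',t,'key',t+R@[0,-.036],'res',(P-L@R.T-t).round(4).tolist())
fit(loc,W[:,:2]);fit(loc[[3,2,1]],S[:,:2]);fit(np.r_[loc,loc[[3,2,1]]],np.r_[W,S][:,:2])
# bow top in both views: wrist top ends, side top ends
print('bow top wrist',onz(w,[[214.5,361.5]],.0765))  # near top face
print('lock',onz(w,[[225.6,10]],.095), 'edge',onz(w,[[183,137],[340,142]],.09), onz(w,[[175,10],[352,10]],.09))
E
```

```text
cam R [[1.0, 0.001, -0.001], [0.001, -0.953, 0.303], [-0.001, -0.303, -0.953]]
[[0.4988, -0.1044, 0.026], [0.5481, -0.1271, 0.026], [0.4934, -0.244, 0.026], [0.4432, -0.2202, 0.026]]
[[0.444, -0.2223, 0.026], [0.4934, -0.2475, 0.026], [0.5492, -0.1306, 0.026]]
yaw -25.30385979535489 c [ 0.49586339 -0.17391672] key [ 0.48047631 -0.20646265] res [[0.0005, -0.0012], [-0.0009, 0.0], [0.0, 0.0007], [0.0004, 0.0005]]
yaw -25.695202590878797 c [ 0.49654518 -0.17658423] key [ 0.48093617 -0.20902431] res [[0.0009, 0.0007], [-0.0002, -0.0002], [-0.0007, -0.0005]]
yaw -25.414056605627373 c [ 0.49610601 -0.17505799] key [ 0.48065637 -0.20757427] res [[0.0001, -0.0001], [-0.0012, 0.0013], [-0.0001, 0.0018], [0.0003, 0.0016], [0.0011, -0.0006], [-0.0001, -0.0017], [-0.0, -0.0022]]
bow top wrist [[ 0.47470021 -0.21714383  0.0765    ]]
lock [[0.50999419 0.15684987 0.095     ]] edge [[0.4646482  0.0568259  0.09      ]
 [0.61044319 0.05243586 0.09      ]] [[0.46778949 0.15814583 0.09      ]
 [0.61296429 0.15826158 0.09      ]]
```

play_rows(steps=[[[85, 0.2, -0.05, 0, 0], [85, 0.4, -0.1, 0, 0], [85, 0.4, -0.1, 0, 0], [85, 0.4, -0.1, 0, 0], [85, 0.4, -0.1, 0, 0]]])

```text
time_s: 0.65
ee_pos: [0.5092, 0.1619, 0.2421]
ee_rot: [[-0.004, 1.0, -0.001], [1.0, 0.004, -0.0], [-0.0, -0.001, -1.0]]
wrist_force: [1.0, -0.9, 0.2]
opening: 0.085
finger_force: 0.0
```

```bash
python3 - <<'E'
from h import *
st()
d=cap('wrist'); pickle.dump(d,open('wrist1.pkl','wb'))
p=proj(d,[[.51,.157,.095]])[0];print(p);x,y=p.astype(int)-[50,50]
x=max(x,0);y=max(y,0)
print(x,y);c=d['color'][y:y+100,x:x+100,::-1];cv2.imwrite('pics/lock1.png',cv2.resize(c,None,fx=6,fy=6,interpolation=cv2.INTER_NEAREST))
E
```

```text
{'time_s': 0.65, 'joint_positions': [9.7222, 17.056, -13.3736, 59.6, 0.0006, 99.4916], 'ee_pos': [0.5092, 0.1619, 0.2421], 'wrist_force': [1.0231, -0.8712, 0.1587], 'wrist_torque': [0.0239, -0.0219, -0.0423], 'opening': 0.085, 'finger_force': 0.0}
[[-0.004, 1.0, -0.001], [1.0, 0.004, -0.0], [-0.0, -0.001, -1.0]]
[275.20200588 202.25189165]
225 152
```

View pics/lock1.png

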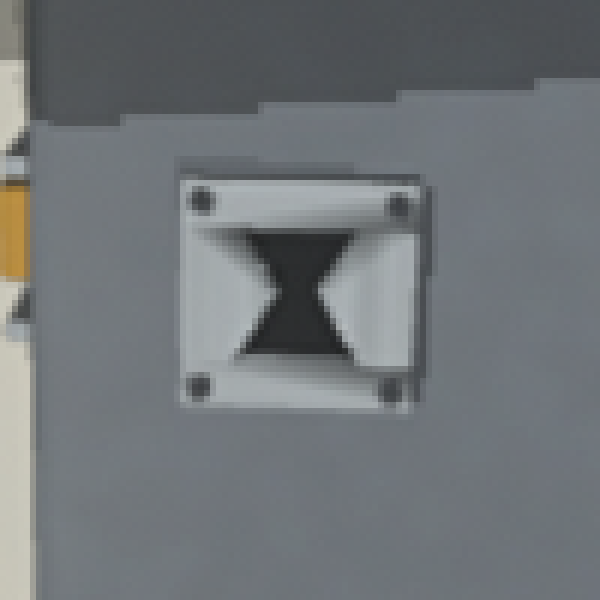

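The close-up shows the plate with four screws at (202,200), (399,206), (391,391) and (198,387), and the bow-tie waist at about (297,293). The plate is close to square with the image.

```bash
python3 - <<'E'
from h import *
d=pickle.load(open('wrist1.pkl','rb'))
q=lambda P:np.array(P)/6-.5+[225,152]
s=onz(d,q([[202,200],[399,206],[391,391],[198,387]]),.095);print(s.round(4).tolist(),s.mean(0))
s2=onz(d,q([[180,178],[420,179],[413,408],[181,407]]),.095);print(s2.round(4).tolist(),s2.mean(0))
for z in(.095,.09):print(onz(d,q([[297,293]]),z))
for t in (s,s2):
    print(np.degrees([np.arctan2(*(t[1]-t[0])[[1,0]]),np.arctan2(*(t[2]-t[3])[[1,0]]),-np.arctan2(*(t[0]-t[3])[[0,1]]),-np.arctan2(*(t[1]-t[2])[[0,1]])]))
E
```

```text
[[0.4936, 0.1743, 0.095], [0.5251, 0.1735, 0.095], [0.5244, 0.1422, 0.095], [0.4925, 0.1427, 0.095]] [0.50890204 0.15817624 0.095     ]
[[0.4901, 0.1779, 0.095], [0.5283, 0.1779, 0.095], [0.5281, 0.1392, 0.095], [0.4897, 0.1392, 0.095]] [0.50906079 0.15855069 0.095     ]
[[0.50881886 0.158943   0.095     ]]
[[0.50881081 0.15750303 0.09      ]]
[-1.51494957 -0.98490778 -1.90238676 -1.20077954]
[ 0.02765995  0.00937393 -0.67518908 -0.29503061]
```

play_rows(steps=[[[50, -0.2, 0, 0, -0.02], [50, -0.4, 0, 0, -0.04], [50, -0.6, 0, 0, -0.06], [50, -0.8, 0, 0, -0.08], [50, -0.91, -0.08, 0, -0.1]]])

```text
time_s: 1.2
ee_pos: [0.5014, -0.0874, 0.2423]
ee_rot: [[-0.586, 0.81, 0.001], [0.81, 0.586, -0.001], [-0.001, 0.0, -1.0]]
wrist_force: [0.3, -1.0, -0.2]
opening: 0.0499
finger_force: 0.0
```

play_rows(steps=[[[50, 0, 0, 0, -0.02], [50, 0, 0, 0, -0.04], [50, 0, 0, 0, -0.06], [50, 0, 0, 0, -0.08], [50, 0, 0, 0, -0.1]]])

```text
time_s: 1.7
ee_pos: [0.5009, -0.0855, 0.2421]
ee_rot: [[-0.95, 0.312, -0.0], [0.312, 0.95, -0.001], [0.0, -0.001, -1.0]]
wrist_force: [0.6, 0.8, -0.9]
opening: 0.0498
finger_force: 0.0
```

play_rows(steps=[[[50, 0, 0, 0, -0.02], [50, 0, 0, 0, -0.04], [50, 0, 0, 0, -0.06], [50, 0, 0, 0, -0.08], [50, 0, 0, 0, -0.1]]])

```text
time_s: 2.2
ee_pos: [0.5009, -0.0854, 0.2421]
ee_rot: [[-0.952, -0.307, -0.0], [-0.307, 0.952, -0.001], [0.001, -0.0, -1.0]]
wrist_force: [1.0, -0.2, 0.0]
opening: 0.0499
finger_force: 0.0
```

play_rows(steps=[[[50, 0, 0, 0, -0.02], [50, 0, 0, 0, -0.04], [50, 0, 0, 0, -0.06], [50, 0, 0, 0, -0.08], [50, 0, 0, 0, -0.1]]])

```text
time_s: 2.7
ee_pos: [0.5009, -0.0854, 0.2422]
ee_rot: [[-0.59, -0.808, -0.0], [-0.808, 0.59, -0.001], [0.001, -0.0, -1.0]]
wrist_force: [0.9, 0.5, 0.2]
opening: 0.0501
finger_force: 0.0
```

play_rows(steps=[[[30, 0, 0, 0, -0.015], [30, 0, 0, 0, -0.0294], [30, 0, 0, 0, -0.0294], [30, 0, 0, 0, -0.0294]]])

```text
time_s: 3.1
ee_pos: [0.501, -0.0846, 0.2422]
ee_rot: [[-0.437, -0.899, -0.0], [-0.899, 0.437, -0.0], [0.0, 0.0, -1.0]]
wrist_force: [-0.7, -0.6, -0.5]
opening: 0.0299
finger_force: 0.0
```

```bash
python3 - <<'E'
from h import *
st()
d=cap('wrist'); pickle.dump(d,open('wrist2.pkl','wb'))
p=proj(d,[[.4807,-.2076,.0765]])[0];print(p)
x,y=np.clip(p.astype(int)-[50,50],0,[460,320])
print(x,y);c=d['color'][y:y+100,x:x+100,::-1];cv2.imwrite('pics/key2.png',cv2.resize(c,None,fx=6,fy=6,interpolation=cv2.INTER_NEAREST))
E
```

```text
{'time_s': 3.1, 'joint_positions': [-17.9037, 14.2735, -17.1702, 58.5677, -0.0177, -81.9932], 'ee_pos': [0.501, -0.0846, 0.2422], 'wrist_force': [-0.6665, -0.6045, -0.471], 'wrist_torque': [-0.0449, -0.0367, -0.0236], 'opening': 0.0299, 'finger_force': 0.0}
[[-0.437, -0.899, -0.0], [-0.899, 0.437, -0.0], [0.0, 0.0, -1.0]]
[236.42350523  65.60896484]
186 15
```

View pics/key2.png

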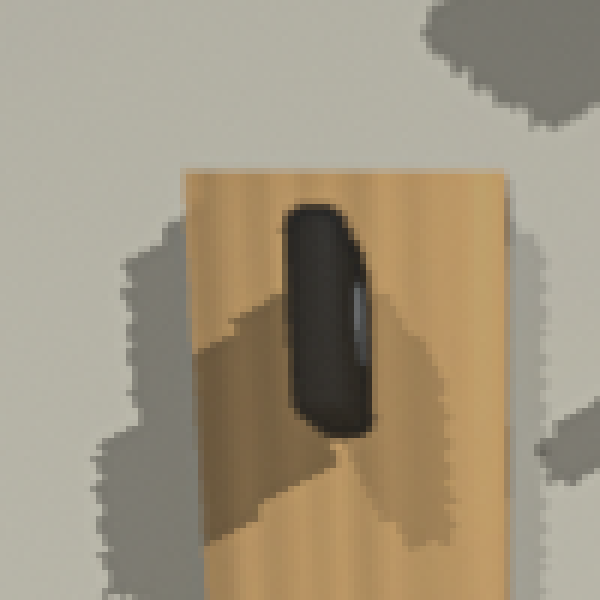

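The close-up shows the black flat bow standing in its slot, parallel to the stand's edges: bow from (285,205) to (372,438), stand left and right edges at x≈190 and 507, end edge at y≈172.

```bash
python3 - <<'E'
from h import *
d=pickle.load(open('wrist2.pkl','rb'))
q=lambda P:np.array(P)/6-.5+[186,15]
E=onz(d,q([[184,171],[507,171],[204,600],[510,600]]),.026);print('edges',E.round(4).tolist(), 'end mid',(E[0]+E[1])/2)
for a,b in((0,2),(1,3)):
    v=E[a]-E[b]; print(np.degrees(np.arctan2(v[0],v[1])))
v=E[1]-E[0];print(np.degrees(np.arctan2(v[1],v[0])), np.linalg.norm(v))
for yaw,c in((-25.5,(.4807,-.2076)),(-25.5,(.4807,-.209)),(-25.5,(.4805,-.2065))):
    a=np.radians(yaw);R=np.array([[np.cos(a),-np.sin(a)],[np.sin(a),np.cos(a)]])
    P=[[*(np.array(c)+R@[sx*.005,sy*.015]),z] for z in(.0765,.0365) for sx in(-1,1) for sy in(-1,1)]
    print(c,((proj(d,P)-[186,15]+.5)*6).round().tolist())
E
```

```text
edges [[0.4918, -0.2445, 0.026], [0.4415, -0.2201, 0.026], [0.5232, -0.1812, 0.026], [0.4721, -0.1565, 0.026]] end mid [ 0.46665875 -0.23230773  0.026     ]
-153.61361240889485
-154.29088291942938
154.18503857146095 0.05593465724442491
(0.4807, -0.2076) [[334.0, 195.0], [343.0, 414.0], [267.0, 195.0], [278.0, 414.0], [360.0, 246.0], [366.0, 436.0], [301.0, 246.0], [309.0, 437.0]]
(0.4807, -0.209) [[330.0, 186.0], [338.0, 405.0], [263.0, 186.0], [273.0, 405.0], [356.0, 237.0], [363.0, 428.0], [297.0, 238.0], [305.0, 429.0]]
(0.4805, -0.2065) [[339.0, 202.0], [347.0, 420.0], [272.0, 202.0], [282.0, 421.0], [364.0, 251.0], [370.0, 442.0], [305.0, 252.0], [313.0, 442.0]]
```

play_rows(steps=[[[40, 0.1, -0.03, 0.05, 0], [40, 0.2, -0.06, 0.1, 0], [40, 0.297, -0.086, 0.2, 0], [40, 0.297, -0.086, 0.28, 0], [40, 0.297, -0.086, 0.3, 0]]])

```text
time_s: 3.65
ee_pos: [0.4778, -0.2055, 0.1187]
ee_rot: [[-0.437, -0.899, -0.006], [-0.899, 0.437, 0.003], [-0.0, 0.006, -1.0]]
wrist_force: [-1.3, -0.6, 0.2]
opening: 0.0405
finger_force: 0.0
```

play_rows(steps=[[[40, 0, 0, 0.06, 0], [40, 0, 0, 0.12, 0], [40, 0, 0, 0.184, 0], [40, 0, 0, 0.184, 0], [40, 0, 0, 0.184, 0]]])

```text
time_s: 4.15
ee_pos: [0.4811, -0.205, 0.0496]
ee_rot: [[-0.433, -0.901, -0.0], [-0.901, 0.433, 0.0], [-0.0, 0.0, -1.0]]
wrist_force: [-0.1, 0.0, 0.4]
opening: 0.04
finger_force: 0.0
```

play_rows(steps=[[[20, 0, 0, 0, 0], [6, 0, 0, 0, 0], [0, 0, 0, 0, 0], [0, 0, 0, 0, 0], [0, 0, 0, 0, 0]]])

```text
time_s: 4.65
ee_pos: [0.4806, -0.2052, 0.0502]
ee_rot: [[-0.434, -0.901, 0.0], [-0.901, 0.434, -0.0], [0.0, -0.0, -1.0]]
wrist_force: [-2.8, 2.4, 8.0]
opening: 0.0092
finger_force: 60.1
```

```bash
python3 - <<'E'
from h import *
st()
E
```

```text
{'time_s': 4.65, 'joint_positions': [-31.2192, 28.0462, -28.9099, 33.0209, 0.0008, -95.5264], 'ee_pos': [0.4806, -0.2052, 0.0502], 'wrist_force': [-2.7521, 2.4285, 7.966], 'wrist_torque': [0.3522, 0.6876, 0.0092], 'opening': 0.0092, 'finger_force': 60.1099}
[[-0.434, -0.901, 0.0], [-0.901, 0.434, -0.0], [0.0, -0.0, -1.0]]
```

play_rows(steps=[[[0, 0, 0, -0.03, 0], [0, 0, 0, -0.08, 0], [0, 0, 0, -0.15, 0], [0, 0, 0, -0.25, 0], [0, 0, 0, -0.36, 0]]])

```text
time_s: 5.15
ee_pos: [0.4802, -0.2051, 0.1948]
ee_rot: [[-0.434, -0.901, -0.0], [-0.901, 0.434, 0.0], [-0.0, 0.0, -1.0]]
wrist_force: [0.7, -0.3, -1.0]
opening: 0.0094
finger_force: 59.3
```

play_rows(steps=[[[0, 0, 0, -0.09, 0], [0, 0, 0, -0.09, 0], [0, 0, 0, -0.09, 0]]])

```text
time_s: 5.45
ee_pos: [0.4814, -0.2058, 0.2306]
ee_rot: [[-0.434, -0.901, 0.003], [-0.901, 0.434, -0.002], [0.0, -0.004, -1.0]]
wrist_force: [-1.0, 0.4, -1.0]
opening: 0.0092
finger_force: 59.4
```

```bash
python3 - <<'E'
from h import *
o=st();R=np.array(o['ee_rot']);p=np.array(o['ee_pos'])
tip=p+R[:,2]*.0425
im=np.zeros((600,800,3),np.uint8)
for i,n in enumerate(['wrist','side']):
    d=cap(n);pickle.dump(d,open(n+'3.pkl','wb'))
    q=proj(d,[tip])[0];x,y=np.clip(q.astype(int)-[40,50 if i else 40],0,[480,320]);print(n,q,x,y)
    c=d['color'][y:y+100,x:x+80,::-1]; im[:500,400*i:400*i+400]=cv2.resize(c,None,fx=5,fy=5,interpolation=cv2.INTER_NEAREST)
cv2.imwrite('pics/k3.png',im)
E
```

```text
{'time_s': 5.45, 'joint_positions': [-31.2247, 16.2158, -16.2999, 57.271, -0.0012, -95.5269], 'ee_pos': [0.4814, -0.2058, 0.2306], 'wrist_force': [-0.9679, 0.3697, -1.0493], 'wrist_torque': [-0.0194, 0.0021, 0.0013], 'opening': 0.0092, 'finger_force': 59.3805}
[[-0.434, -0.901, 0.003], [-0.901, 0.434, -0.002], [0.0, -0.004, -1.0]]
wrist [275.60337942 242.23716626] 235 202
side [273.061723   263.13496368] 233 213
```

View pics/k3.png

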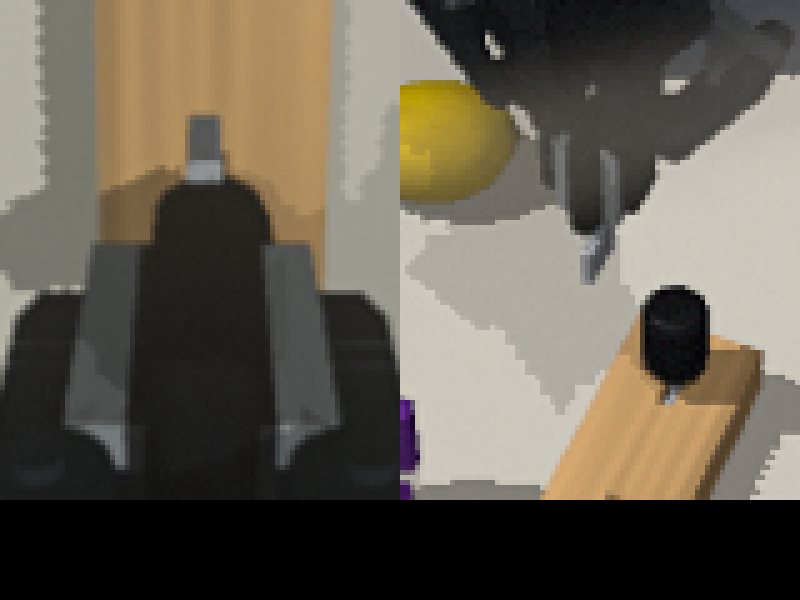

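The picture shows the key held upright. In the wrist crop the bit's narrow end has its lower edge at about (203,115), and in the side crop the bit's near lower corner is at about (590,283).

```bash
python3 - <<'E'
from h import *
R=np.array(telemetry.get_obs()['ee_rot']);p=np.array(telemetry.get_obs()['ee_pos'])
w=pickle.load(open('wrist3.pkl','rb'));s=pickle.load(open('side3.pkl','rb'))
A=[];b=[]
for d,q in((w,[275.1,224.5]),(s,[270.5,269.1])):
    c,v=ray(d,[q]);v=v[0]/np.linalg.norm(v);M=np.eye(3)-np.outer(v,v);A.append(M);b.append(M@c)
X,res,*_=np.linalg.lstsq(np.vstack(A),np.hstack(b),rcond=None);print('X',X,res**.5,'tool',R.T@(X-p))
for d in(w,s):
  for x in(-2,0,2): print(proj(d,[p+R@[.01+x/1e3,0,.0425+z/1e3] for z in(-2,0,2)]).round(1).tolist())
E
```

```text
X [ 0.47686754 -0.2157756   0.18452857] [0.00045928] tool [ 0.01112295 -0.00184173  0.04367917]
[[278.4, 230.6], [278.3, 229.4], [278.3, 228.2]]
[[278.4, 227.6], [278.3, 226.5], [278.3, 225.3]]
[[278.4, 224.6], [278.4, 223.5], [278.3, 222.4]]
[[270.4, 266.2], [270.4, 267.0], [270.4, 267.7]]
[[269.9, 267.1], [269.9, 267.8], [270.0, 268.5]]
[[269.4, 267.9], [269.5, 268.6], [269.5, 269.4]]
```

play_rows(steps=[[[0, -0.09, 0.034, 0, 0], [0, -0.18, 0.068, 0, 0], [0, -0.27, 0.102, 0, 0], [0, -0.36, 0.136, 0, 0], [0, -0.43, 0.166, 0, 0]]])

```text
time_s: 6.05
ee_pos: [0.4943, -0.0194, 0.2272]
ee_rot: [[-0.433, -0.901, -0.003], [-0.901, 0.433, 0.001], [0.0, 0.003, -1.0]]
wrist_force: [-0.2, -0.1, -2.0]
opening: 0.0094
finger_force: 59.3
```

play_rows(steps=[[[0, -0.1, 0.04, 0, -0.015], [0, -0.2, 0.08, 0, -0.03], [0, -0.3, 0.12, 0, -0.045], [0, -0.4, 0.15, 0, -0.06], [0, -0.423, 0.1655, 0, -0.0675]]])

```text
time_s: 6.55
ee_pos: [0.5085, 0.163, 0.2271]
ee_rot: [[-0.017, -1.0, -0.002], [-1.0, 0.017, 0.001], [-0.001, 0.002, -1.0]]
wrist_force: [-0.1, -0.6, -0.7]
opening: 0.0092
finger_force: 59.3
```

play_rows(steps=[[[0, 0, 0, 0.06, 0], [0, 0, 0, 0.12, 0], [0, 0, 0, 0.18, 0], [0, 0, 0, 0.18, 0], [0, 0, 0, 0.18, 0]]])

```text
time_s: 7.05
ee_pos: [0.5083, 0.1591, 0.156]
ee_rot: [[-0.025, -1.0, -0.003], [-1.0, 0.025, -0.001], [0.001, 0.003, -1.0]]
wrist_force: [0.4, -0.8, -0.1]
opening: 0.0093
finger_force: 59.3
```

```bash
python3 - <<'E'
from h import *
o=st();R=np.array(o['ee_rot']);p=np.array(o['ee_pos'])
tip=p+R@[.0012,0,.044];print('tip',tip)
im=np.zeros((600,800,3),np.uint8)
for i,n in enumerate(['wrist','side']):
    d=cap(n);pickle.dump(d,open(n+'4.pkl','wb'))
    q=proj(d,[tip])[0];x,y=np.clip(q.astype(int)-[40,50],0,[480,320]);print(n,q,x,y)
    c=d['color'][y:y+100,x:x+80,::-1]; im[:500,400*i:400*i+400]=cv2.resize(c,None,fx=5,fy=5,interpolation=cv2.INTER_NEAREST)
cv2.imwrite('pics/k4.png',im)
E
```

```text
{'time_s': 7.05, 'joint_positions': [9.4402, 21.2667, -20.8386, 48.0521, -0.0105, -79.136], 'ee_pos': [0.5083, 0.1591, 0.156], 'wrist_force': [0.4237, -0.8484, -0.0796], 'wrist_torque': [0.0267, -0.0504, -0.0082], 'opening': 0.0093, 'finger_force': 59.2967}
[[-0.025, -1.0, -0.003], [-1.0, 0.025, -0.001], [0.001, 0.003, -1.0]]
tip [0.5081137  0.15783678 0.11202078]
wrist [275.38707811 239.87141807] 235 189
side [278.5533554  165.35027696] 238 115
```

View pics/k4.png

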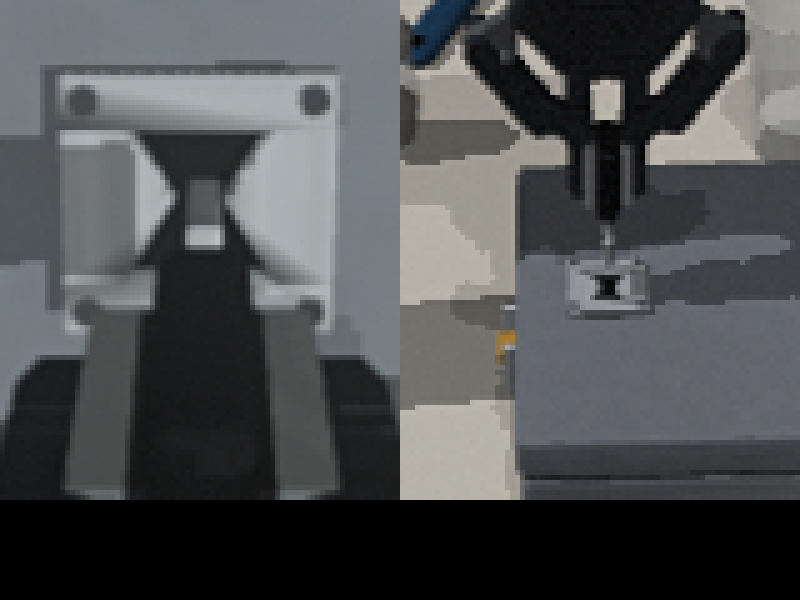

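The wrist crop shows the bit's lower end at (205,180) just above the keyway's waist at (203,200). The plate's screws are at (83,101), (314,101), (318,310) and (86,310). In the side crop the bit hangs over the plate at (609,285).

```bash
python3 - <<'E'
from h import *
o=telemetry.get_obs();R=np.array(o['ee_rot']);p=np.array(o['ee_pos'])
w=pickle.load(open('wrist4.pkl','rb'));s=pickle.load(open('side4.pkl','rb'))
q=lambda P:np.array(P)/5-.5+[235,189]
T=onz(w,q([[83,101],[314,101],[318,310],[86,310]]),.095);L=T.mean(0)
print('screws',T.round(4).tolist(),L,'tool',R.T@(L-p))
print('waist',[(R.T@(onz(w,q([[203,200]]),z)[0]-p)).round(4).tolist() for z in(.095,.09)])
t=onz(w,q([[205,180]]),.112)[0];print('bit end',t,'tool',R.T@(t-p))
q2=lambda P:(np.array(P)-[400,0])/5-.5+[238,115]
P=onz(s,q2([[570,262],[650,262],[654,315],[568,315]]),.095);print('side plate',P.mean(0),'waist',onz(s,q2([[609,286]]),.0925))
E
```

```text
screws [[0.5242, 0.1419, 0.095], [0.4928, 0.1427, 0.095], [0.4923, 0.1739, 0.095], [0.5252, 0.173, 0.095]] [0.50861855 0.15786635 0.095     ] tool [0.00157247 0.00115162 0.06257615]
waist [[0.0027, 0.0015, 0.0626], [0.0008, 0.0015, 0.0676]]
bit end [0.5077947  0.14733837 0.112     ] tool [0.01211537 0.00169681 0.04557417]
side plate [0.51014929 0.15278357 0.095     ] waist [[0.50963644 0.15747448 0.0925    ]]
```

play_rows(steps=[[[0, -0.001, -0.0003, 0, -0.02], [0, -0.001, -0.0003, 0, -0.04], [0, -0.001, -0.0003, 0, -0.0573], [0, -0.001, -0.0003, 0.02, -0.0573], [0, -0.001, -0.0003, 0.04, -0.0573]]])

```text
time_s: 7.65
ee_pos: [0.51, 0.16, 0.1411]
ee_rot: [[0.327, -0.945, 0.002], [-0.945, -0.327, 0.0], [0.0, -0.002, -1.0]]
wrist_force: [-0.2, 0.2, -0.6]
opening: 0.0092
finger_force: 59.3
```

play_rows(steps=[[[0, 0, 0, 0.003, 0], [0, 0, 0, 0.006, 0], [0, 0, 0, 0.009, 0], [0, 0, 0, 0.012, 0], [0, 0, 0, 0.012, 0]]])

```text
time_s: 8.15
ee_pos: [0.5092, 0.16, 0.1358]
ee_rot: [[0.329, -0.944, -0.0], [-0.944, -0.329, -0.0], [-0.0, 0.0, -1.0]]
wrist_force: [0.1, -0.3, -0.9]
opening: 0.0095
finger_force: 59.3
```

```bash
python3 - <<'E'
from h import *
o=st();R=np.array(o['ee_rot']);p=np.array(o['ee_pos'])
print('tip z rel mouth mm',(p[2]-.044-.095)*1e3)
im=np.zeros((500,800,3),np.uint8)
for i,n in enumerate(['wrist','side']):
    d=cap(n);x,y=[(235,189),(238,115)][i]
    c=d['color'][y:y+100,x:x+80,::-1]; im[:,400*i:400*i+400]=cv2.resize(c,None,fx=5,fy=5,interpolation=cv2.INTER_NEAREST)
cv2.imwrite('pics/k5.png',im)
E
```

```text
{'time_s': 8.15, 'joint_positions': [9.5164, 22.55, -22.2626, 45.1944, 0.0, -99.7057], 'ee_pos': [0.5092, 0.16, 0.1358], 'wrist_force': [0.1074, -0.3008, -0.8981], 'wrist_torque': [-0.0253, -0.0689, 0.0072], 'opening': 0.0095, 'finger_force': 59.2866}
[[0.329, -0.944, -0.0], [-0.944, -0.329, -0.0], [-0.0, 0.0, -1.0]]
tip z rel mouth mm -3.1992160060462655
```

View pics/k5.png

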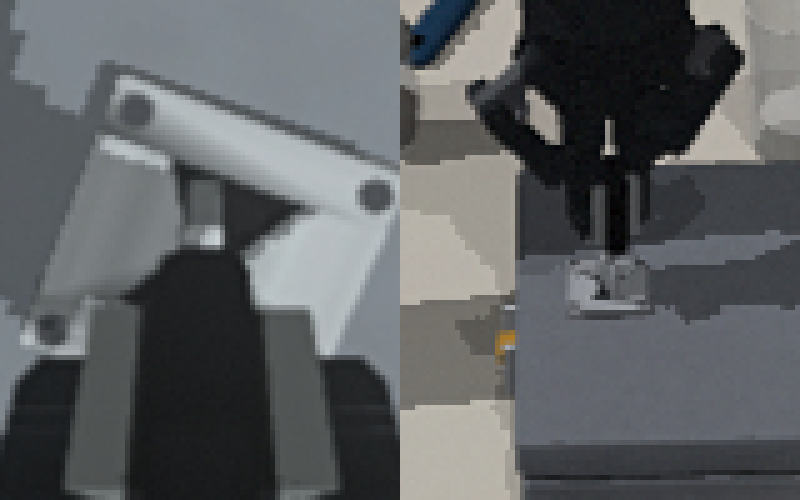

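The bit is in the bow-tie opening at (203,200), turned counter-clockwise and close to the left wall, with no contact force.

play_rows(steps=[[[0, 0, 0, 0.004, 0], [0, 0, 0, 0.008, 0], [0, 0, 0, 0.011, 0], [0, 0, 0, 0.0125, 0], [0, 0, 0, 0.0125, 0]]])

```text
time_s: 8.75
ee_pos: [0.5091, 0.16, 0.1307]
ee_rot: [[0.329, -0.944, -0.0], [-0.944, -0.329, -0.0], [-0.0, 0.0, -1.0]]
wrist_force: [-0.0, -0.3, -0.6]
opening: 0.0094
finger_force: 59.3
```

play_rows(steps=[[[0, 0, 0, 0.001, 0], [0, 0, 0, 0.002, 0], [0, 0, 0, 0.003, 0], [0, 0, 0, 0.003, 0], [0, 0, 0, 0.003, 0]]])

```text
time_s: 9.25
ee_pos: [0.5093, 0.16, 0.1297]
ee_rot: [[0.329, -0.944, 0.0], [-0.944, -0.329, 0.0], [0.0, -0.0, -1.0]]
wrist_force: [-0.6, -0.0, -0.7]
opening: 0.0095
finger_force: 59.3
```

play_rows(steps=[[[0, 0, 0, 0.002, 0], [0, 0, 0, 0.004, 0], [0, 0, 0, 0.006, 0], [0, 0, 0, 0.008, 0], [0, 0, 0, 0.008, 0]]])

```text
time_s: 9.75
ee_pos: [0.5093, 0.16, 0.1267]
ee_rot: [[0.329, -0.944, 0.0], [-0.944, -0.329, 0.0], [0.0, -0.0, -1.0]]
wrist_force: [-0.4, 0.2, 2.0]
opening: 0.009
finger_force: 59.8
```

play_rows(steps=[[[0, 0, 0, 0.001, 0], [0, 0, 0, 0.002, 0], [0, 0, 0, 0.003, 0], [0, 0, 0, 0.003, 0]]])

```text
time_s: 10.15
ee_pos: [0.5094, 0.1601, 0.1265]
ee_rot: [[0.33, -0.944, 0.001], [-0.944, -0.33, 0.0], [0.0, -0.001, -1.0]]
wrist_force: [-3.1, -1.3, 10.9]
opening: 0.0096
finger_force: 60.9
```

play_rows(steps=[[[0, 0.0001, -0.0003, -0.002, 0.02], [0, 0.0003, -0.0008, -0.002, 0.042], [0, 0.0005, -0.0012, -0.002, 0.065], [0, 0.0006, -0.0016, -0.002, 0.088], [0, 0.0008, -0.0021, -0.002, 0.1146]]])

```text
time_s: 10.65
ee_pos: [0.5095, 0.1599, 0.126]
ee_rot: [[-0.365, -0.931, -0.001], [-0.931, 0.365, -0.0], [0.001, 0.001, -1.0]]
wrist_force: [-1.7, -0.3, 1.2]
opening: 0.0093
finger_force: 59.5
```

play_rows(steps=[[[0, 0, 0, 0, 0.001], [0, 0, 0, 0.001, 0.001], [0, 0, 0, 0.002, 0.001], [0, 0, 0, 0.003, 0.001], [0, 0, 0, 0.003, 0.001]]])

```text
time_s: 11.15
ee_pos: [0.5097, 0.1601, 0.1246]
ee_rot: [[-0.364, -0.931, -0.001], [-0.931, 0.364, 0.0], [0.0, 0.001, -1.0]]
wrist_force: [-2.3, 1.1, -0.9]
opening: 0.0093
finger_force: 59.3
```

```bash
python3 -c "
from h import *
st()"
```

```text
{'time_s': 11.15, 'joint_positions': [9.5055, 23.3718, -22.8997, 43.7852, 0.0215, -59.1429], 'ee_pos': [0.5097, 0.1601, 0.1246], 'wrist_force': [-2.3331, 1.051, -0.8747], 'wrist_torque': [0.1449, 0.6134, 0.0524], 'opening': 0.0093, 'finger_force': 59.2788}
[[-0.364, -0.931, -0.001], [-0.931, 0.364, 0.0], [0.0, 0.001, -1.0]]
```

play_rows(steps=[[[0, 0, 0, 0.002, 0], [0, 0, 0, 0.004, 0], [0, 0, 0, 0.006, 0], [0, 0, 0, 0.008, 0], [0, 0, 0, 0.009, 0]]])

```text
time_s: 11.65
ee_pos: [0.5098, 0.1601, 0.1215]
ee_rot: [[-0.365, -0.931, -0.001], [-0.931, 0.365, 0.0], [0.0, 0.001, -1.0]]
wrist_force: [-4.6, -0.3, 6.4]
opening: 0.0092
finger_force: 60.1
```

play_rows(steps=[[[0, 0.0001, 0.0005, -0.001, -0.015], [0, 0.0003, 0.001, -0.001, -0.03], [0, 0.0004, 0.0015, -0.001, -0.045], [0, 0.0005, 0.002, 0, -0.0552], [0, 0.0005, 0.002, 0.001, -0.0552]]])

```text
time_s: 12.15
ee_pos: [0.5091, 0.1601, 0.1209]
ee_rot: [[-0.027, -1.0, -0.0], [-1.0, 0.027, -0.0], [0.0, 0.0, -1.0]]
wrist_force: [-3.8, 1.4, 2.2]
opening: 0.0091
finger_force: 59.6
```

play_rows(steps=[[[0, 0, 0, 0.001, 0], [0, 0, 0, 0.003, 0], [0, 0, 0, 0.005, 0], [0, 0, 0, 0.005, 0]]])

```text
time_s: 12.55
ee_pos: [0.5091, 0.1601, 0.1186]
ee_rot: [[-0.027, -1.0, -0.001], [-1.0, 0.027, -0.0], [0.0, 0.001, -1.0]]
wrist_force: [-3.9, 1.1, 0.0]
opening: 0.009
finger_force: 59.5
```

```bash
python3 -c "
from h import *
st()"
```

```text
{'time_s': 12.55, 'joint_positions': [9.5256, 23.7167, -23.3962, 42.9211, 0.0048, -78.9257], 'ee_pos': [0.5091, 0.1601, 0.1186], 'wrist_force': [-3.88, 1.1109, 0.0173], 'wrist_torque': [0.1614, 1.0413, -0.0642], 'opening': 0.009, 'finger_force': 59.5098}
[[-0.027, -1.0, -0.001], [-1.0, 0.027, -0.0], [0.0, 0.001, -1.0]]
```

play_rows(steps=[[[0, 0, 0.0005, 0.002, 0], [0, 0, 0.001, 0.004, 0], [0, 0, 0.001, 0.006, 0], [0, 0, 0.001, 0.008, 0], [0, 0, 0.001, 0.0095, 0]]])

```text
time_s: 13.05
ee_pos: [0.5091, 0.1601, 0.1156]
ee_rot: [[-0.027, -1.0, 0.0], [-1.0, 0.027, 0.0], [-0.0, -0.0, -1.0]]
wrist_force: [-5.9, 1.1, 12.0]
opening: 0.0094
finger_force: 60.8
```

play_rows(steps=[[[0, 0, 0, 0.001, 0], [0, 0, 0, 0.001, 0]]])

```text
time_s: 13.25
ee_pos: [0.5091, 0.1601, 0.1156]
ee_rot: [[-0.027, -1.0, 0.001], [-1.0, 0.027, 0.0], [-0.0, -0.001, -1.0]]
wrist_force: [-6.6, 0.3, 9.4]
opening: 0.0091
finger_force: 60.7
```

play_rows(steps=[[[0, 0, -0.0004, 0, 0.022], [0, 0.0001, -0.0008, 0, 0.044], [0, 0.0003, -0.0013, 0, 0.066], [0, 0.0005, -0.0017, 0, 0.088], [0, 0.0008, -0.0021, 0, 0.11]]])

```text
time_s: 13.75
ee_pos: [0.5102, 0.1598, 0.1156]
ee_rot: [[-0.661, -0.75, 0.001], [-0.75, 0.661, -0.0], [-0.001, -0.001, -1.0]]
wrist_force: [-6.9, 0.1, 8.7]
opening: 0.0096
finger_force: 60.6
```

play_rows(steps=[[[0, 0, -0.0004, 0, 0.022], [0, 0.0001, -0.0008, 0, 0.044], [0, 0.0003, -0.0013, 0, 0.066], [0, 0.0005, -0.0017, 0, 0.088], [0, 0.0008, -0.0021, 0, 0.11]]])

```text
time_s: 14.25
ee_pos: [0.5107, 0.1586, 0.1156]
ee_rot: [[-0.988, -0.156, 0.001], [-0.156, 0.988, -0.001], [-0.001, -0.001, -1.0]]
wrist_force: [-6.0, -0.9, 9.0]
opening: 0.0094
finger_force: 60.7
```

```bash
python3 -c "
from h import *
st()"
```

```text
{'time_s': 14.25, 'joint_positions': [9.3827, 23.9595, -23.5206, 42.4508, -0.0734, 0.3885], 'ee_pos': [0.5107, 0.1586, 0.1156], 'wrist_force': [-5.9968, -0.8762, 8.9557], 'wrist_torque': [-0.2711, 1.378, 0.2759], 'opening': 0.0094, 'finger_force': 60.7223}
[[-0.988, -0.156, 0.001], [-0.156, 0.988, -0.001], [-0.001, -0.001, -1.0]]
```

play_rows(steps=[[[0, 0.0001, -0.0003, 0, 0.01], [0, 0.0001, -0.0005, 0, 0.02], [0, 0.0001, -0.0005, 0, 0.025], [0, 0.0001, -0.0005, 0, 0.025]]])

```text
time_s: 14.65
ee_pos: [0.5107, 0.1583, 0.1156]
ee_rot: [[-1.0, -0.005, 0.001], [-0.005, 1.0, -0.001], [-0.001, -0.001, -1.0]]
wrist_force: [-6.0, -1.4, 8.8]
opening: 0.009
finger_force: 60.8
```

```bash
python3 -c "
from h import *
st()
d=cap('wrist');cv2.imwrite('pics/k6.png',cv2.resize(d['color'][150:330,180:380,::-1],None,fx=3,fy=3))"
```

```text
{'time_s': 14.65, 'joint_positions': [9.3573, 23.9522, -23.5316, 42.4467, -0.0844, 9.0763], 'ee_pos': [0.5107, 0.1583, 0.1156], 'wrist_force': [-5.989, -1.3905, 8.8194], 'wrist_torque': [-0.2426, 1.3238, 0.1963], 'opening': 0.009, 'finger_force': 60.776}
[[-1.0, -0.005, 0.001], [-0.005, 1.0, -0.001], [-0.001, -0.001, -1.0]]
```

View pics/k6.png

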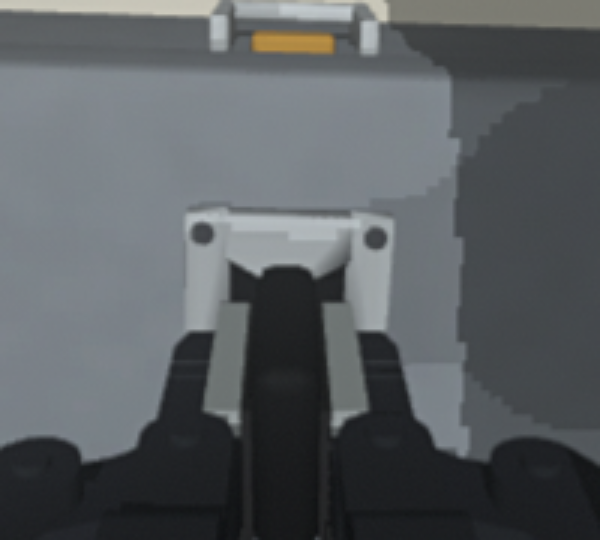

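The picture shows the key down in the lock and turned across the plate, with the bolt drawn in. I'll turn a little further, up to the stop.

play_rows(steps=[[[0, 0, -0.0002, 0, 0.006], [0, 0, -0.0003, 0, 0.012], [0, 0, -0.0003, 0, 0.014], [0, 0, -0.0003, 0, 0.014], [0, 0, -0.0003, 0, 0.014]]])

```text
time_s: 15.2
ee_pos: [0.5107, 0.1581, 0.1156]
ee_rot: [[-0.997, 0.082, 0.001], [0.082, 0.997, -0.001], [-0.002, -0.001, -1.0]]
wrist_force: [-5.3, -0.7, 8.6]
opening: 0.0092
finger_force: 60.8
```

```bash
python3 -c "
from h import *
st()"
```

```text
{'time_s': 15.2, 'joint_positions': [9.3436, 23.9484, -23.5372, 42.448, -0.0911, 14.0745], 'ee_pos': [0.5107, 0.1581, 0.1156], 'wrist_force': [-5.2588, -0.6775, 8.6028], 'wrist_torque': [-0.3438, 1.3974, 0.2874], 'opening': 0.0092, 'finger_force': 60.7688}
[[-0.997, 0.082, 0.001], [0.082, 0.997, -0.001], [-0.002, -0.001, -1.0]]
```

play_rows(steps=[[[0, 0, -0.0001, 0, 0.005], [0, 0, -0.0002, 0, 0.01], [0, 0, -0.0002, 0, 0.01], [0, 0, -0.0002, 0, 0.01]]])

```text
time_s: 15.6
ee_pos: [0.5107, 0.1581, 0.1156]
ee_rot: [[-0.989, 0.145, 0.001], [0.145, 0.989, -0.001], [-0.002, -0.001, -1.0]]
wrist_force: [-5.4, -1.0, 8.9]
opening: 0.0087
finger_force: 60.8
```

```bash
python3 -c "
from h import *
o=st()
d=cap('wrist');cv2.imwrite('pics/k7.png',cv2.resize(d['color'][150:330,180:380,::-1],None,fx=3,fy=3))"
```

```text
{'time_s': 15.6, 'joint_positions': [9.3351, 23.9447, -23.5419, 42.4497, -0.0932, 17.6502], 'ee_pos': [0.5107, 0.1581, 0.1156], 'wrist_force': [-5.3935, -0.9868, 8.8525], 'wrist_torque': [-0.3081, 1.4198, 0.3776], 'opening': 0.0087, 'finger_force': 60.7608}
[[-0.989, 0.145, 0.001], [0.145, 0.989, -0.001], [-0.002, -0.001, -1.0]]
```

View pics/k7.png

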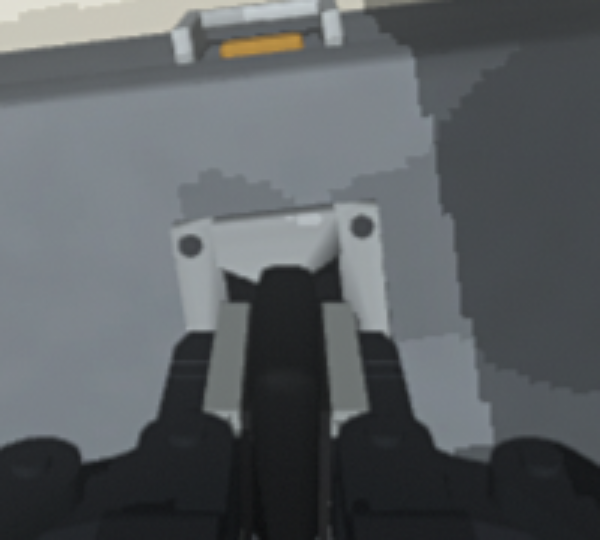

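The picture shows the key straight in the grip and turned about 95° from the box axes. The wrist torque has risen to 0.38 N m, so the key is against the stop.

```bash
python3 -c "
from h import *
print(workorder.job_done())"
```

```text
the job is handed in; nothing more can be done
None
```

I lifted the flat key from the stand, worked it past both wafers until it was fully home, and turned it clockwise to the stop. I handed the job in with the gripper still holding the key turned; no pass or fail result came back.

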